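# Crib up and hold the cylinder head for inspection

## Robot

A 6-joint arm with a two-finger parallel gripper is mounted at the origin on the work surface. World frame = base frame: x ahead of the robot, y to its left, z up, the work surface at z = 0. Lengths are in mm, angles in rad, forces in N, time in s.
With the tool pointing down it reaches from about 350 to 975 mm from the base axis. Payload 7.1 kg.
Tool frame: the origin (TCP) lies between the finger pads; the fingertips stand 17 mm ahead of it and the grasp point (between the pads) lies 2 mm behind it; z points along the fingers, y is the line along which they close (so a half turn about z gives the same grasp; the last joint's range is limited). The gripper opens to 88 mm and grips with 3 to 60 N. Pads are 20 mm wide; open, the fingers measure 115 mm over their backs; the gripper's body (75 mm by 178 mm) begins 61 mm behind the grasp point.
Start: joints at [1.139, 0.423, 1.63, -0, 1.089, -0.019], TCP at [250.702, 572.497, 239.675] pointing down, gripper open.
Joint ranges: [-3, 3], [-0.9, 2.11], [0.09, 2.58], [-1.31, 4.45], [0.11, 2.69], [-2.54, 2.54]. Speed limits (rad/s): [2.39, 2.39, 3.01, 3.14, 3.14, 3.14].

## Interface

Orientations are given as a rotation vector (axis times angle).
In Python, from workcell import ctrl gives the robot as it stands.
- The arm moves only by the shell command python3 jog.py FILE [OPENING], which reads ROWS from the file FILE. ROWS is one flat JSON list of numbers that holds 1 to 5 rows one after another, with no inner brackets; each row has 6 numbers: dx, dy, dz in units of 5 mm, then a rotation vector rx, ry, rz in units of 0.1 rad; each row shifts and turns the commanded pose from where the row before left it, along the tool's axes as they then stand; what a row does not reach is not made up. A row lasts 1/12 s, in which the tool goes at most 41.7 mm and 0.125 rad, less where a joint would pass 70% of its speed; a pose out of reach is approached as far as the arm can. OPENING is the finger opening in mm, set as the command begins (- or left out keeps the last). The fingers move at their own pace and stop on an object; the grip force is fixed at half the most. Time passes only in rows, so rows that do not move let the fingers close. It prints the time, the measured TCP pose, the force, the opening and the grip force at its end. Input that does not fit is refused with a message, and nothing moves.
- ctrl.get_obs(): the state, without advancing time (a new reading comes with each control period).
- ctrl.get_image(name): name is "scene" or "top"; returns a dict with "img" (480x640x3 uint8, red, green, blue), "fx", "fy", "cx", "cy" (pixels), "k1" (the pictures are not rectified: a ray, as slopes to the right and down, at radius r is drawn at 1 + k1 r^2 times it, then the intrinsics apply), "R" (3x3) and "t" (3): a world point X has camera coordinates R X + t. Camera axes: x right, y down, z forward; pixel columns grow to the right and rows downward; lengths in mm; the calibration is good to about 2 mm. A picture is of the moment at which its call begins. There is no depth.
- ctrl.close_job(): hands the job in; it is judged then, once.
The state is a dict: "t": time; "qpos": joint angles; "qvel": joint speeds; "joint_torque": joint torques, N m; "ee_pos": TCP position; "orientation": TCP orientation; "ft_force": force on the tool from outside, world axes, zero at the start; "moment": the same for the moment, N m; "width": finger opening in mm; "grasp_force": force on a finger pad.
Only numpy, scipy, OpenCV 4.12 (cv2) and the standard library are available. Lean on these libraries where they do the work, as an engineer would, in place of code of your own. Each camera call takes 0.05 s, during which the arm holds its last target. There are 200 camera calls.

## Task

Complete the safety crib on the blue pad: lay the two loose slats from the black mat squarely crosswise on the two slats already there, spaced as far apart as that lower pair, without shifting the lower pair, and let go of them. Then lift the finned cylinder head straight up off its studs and, keeping it level all the way, hold it still over the middle of the crib, about 5 cm above it and touching nothing but the gripper, so that the sealing face can be inspected; finish while still holding it. Leave the spanner, the tin and the socket where they are.

Things in the scene. Friction and masses are not known exactly. Their poses are not given: they have to be found in the camera images.
- slat_a: loose light-wood hardwood slat 140 x 24 x 20 mm, about 50 g; origin at the centre of its underside, x along its length, z up; starts flat on the black mat
- slat_b: the other loose light-wood hardwood slat 140 x 24 x 20 mm, about 50 g; origin at the centre of its underside, x along its length, z up; starts flat on the black mat
- lower_a: medium-brown hardwood slat 140 x 24 x 20 mm, about 50 g; origin at the centre of its underside, x along its length, z up; one of the lower pair, lying loose on the blue pad along the pad's x, centred about 45 mm to +y of the pad's middle
- lower_b: medium-brown hardwood slat 140 x 24 x 20 mm, about 50 g; origin at the centre of its underside, x along its length, z up; the other of the lower pair, about 45 mm to -y of the pad's middle (the pair is 90 mm apart between centrelines)
- pad: fixed blue pad 160 x 160 x 6 mm on the bench; origin at the centre of its underside; x along the lower slats, y across them (the upper slats lie along y)
- crib_centre (a point): centre of the blue pad's top face, 6 mm above the bench; axes as the pad's; the lower slats' tops are 20 mm above it and the finished crib's top 40 mm above it
- mat: fixed black rubber mat 220 x 190 x 4 mm that carries the loose slats; origin at the centre of its underside
- stand: fixed red bench stand, 150 x 120 mm foot, steel top face 40 mm above the bench; two upright brass studs of 8 mm diameter rise 20 mm above the top face, at x = +42 and -42 mm; origin at the centre of the foot's underside
- head: finned brown-grey cylinder head, 0.4 to 0.8 kg, balanced about its middle: flange 110 (x) x 90 (y) x 14 mm, two 15 mm holes at x = +42 and -42 mm sit loosely over the studs; fins reach 40 mm above the underside; the bright block-shaped boss in the middle, 34 (x) x 30 (y) mm, to grip, reaches 78 mm above it. Origin: centre of the underside (sealing face), z up
- spanner: steel open-ended spanner, about 150 mm long, lying flat on the bench near the robot; x along it
- tin: yellow tin with a white lid, 56 mm across and 60 mm tall, standing on the bench; origin at the centre of its underside
- socket: steel socket, 26 mm across and 50 mm tall, standing on the bench; origin at the centre of its underside

How it is judged (in metres and radians):
On the way, in this order (a step that is already met when the one before it is completed fails the run):
1. the two loose slats lie crosswise on the lower pair, one each side, and are let go ((((x of slat_a in the frame of crib_centre between 0.027 and 0.063 m and y of slat_a in the frame of crib_centre between -0.02 and 0.02 m and z of slat_a in the frame of crib_centre between 0.016 and 0.024 m and angle between the x axis of slat_a and the y axis of pad, either way round below 0.2 rad and angle between slat_a's own z axis and vertical below 0.06 rad and contact force between slat_a and the fingers below 0.1 N and linear speed of slat_a below 0.02 m/s) and (x of slat_b in the frame of crib_centre between -0.063 and -0.027 m and y of slat_b in the frame of crib_centre between -0.02 and 0.02 m and z of slat_b in the frame of crib_centre between 0.016 and 0.024 m and angle between the x axis of slat_b and the y axis of pad, either way round below 0.2 rad and angle between slat_b's own z axis and vertical below 0.06 rad and contact force between slat_b and the fingers below 0.1 N and linear speed of slat_b below 0.02 m/s)) or ((x of slat_a in the frame of crib_centre between -0.063 and -0.027 m and y of slat_a in the frame of crib_centre between -0.02 and 0.02 m and z of slat_a in the frame of crib_centre between 0.016 and 0.024 m and angle between the x axis of slat_a and the y axis of pad, either way round below 0.2 rad and angle between slat_a's own z axis and vertical below 0.06 rad and contact force between slat_a and the fingers below 0.1 N and linear speed of slat_a below 0.02 m/s) and (x of slat_b in the frame of crib_centre between 0.027 and 0.063 m and y of slat_b in the frame of crib_centre between -0.02 and 0.02 m and z of slat_b in the frame of crib_centre between 0.016 and 0.024 m and angle between the x axis of slat_b and the y axis of pad, either way round below 0.2 rad and angle between slat_b's own z axis and vertical below 0.06 rad and contact force between slat_b and the fingers below 0.1 N and linear speed of slat_b below 0.02 m/s))) and distance of each of lower_a, lower_b from where it was at the start of the episode below 0.015 m and angle between each of lower_a, lower_b's own z axis and vertical below 0.06 rad), for 0.3 s.
2. the cylinder head is lifted clear above its studs in the gripper (z of head in the frame of stand above 0.066 m and contact force between head and stand below 0.1 N and contact force between head and the fingers above 1 N), for 0.1 s.
At the end, for the whole second after the job is handed in: Upper slats released, flat across the lower pair (within 0.2 rad), 27-63 mm each side of the middle, ends even to 20 mm; lower pair moved under 15 mm; head gripped, still, level to 0.10 rad, within 30 mm of the crib's middle, 20-100 mm above its top, touching nothing else (all of step 1 and z of head in the frame of crib_centre between 0.06 and 0.14 m and horizontal distance between head and crib_centre below 0.03 m and angle between head's own z axis and vertical below 0.1 rad and linear speed of head below 0.02 m/s and angular speed of head below 0.1 rad/s and contact force between head and the fingers above 1 N and contact force between head and stand below 0.1 N and contact force between head and slat_a below 0.1 N and contact force between head and slat_b below 0.1 N and contact force between head and lower_a below 0.1 N and contact force between head and lower_b below 0.1 N and contact force between head and tin below 0.1 N and contact force between head and socket below 0.1 N and contact force between head and spanner below 0.1 N); the arm keeps its last pose, push and grip.
It fails at once if the spanner is disturbed (moved more than 30 mm or tipped) (distance of spanner from where it was at the start of the episode above 0.03 m).
It fails at once if the tin is disturbed (moved more than 30 mm or tipped) (distance of tin from where it was at the start of the episode above 0.03 m or angle between tin's own z axis and vertical above 0.5 rad).
It fails at once if the socket is disturbed (moved more than 30 mm or tipped) (distance of socket from where it was at the start of the episode above 0.03 m or angle between socket's own z axis and vertical above 0.5 rad).
It fails at once if the cylinder head is tipped more than 0.25 rad from level (angle between head's own z axis and vertical above 0.25 rad).
It also fails if it takes over 72 s, if anything falls off the work surface, if the arm or the gripper's body presses on something with over 40 N, if the wrist force passes 120 N, or if a joint passes its speed limit or range.

## Working session

There is one attempt and no reset: what is moved stays moved. The work goes in short steps, Python scripts to look and compute and a shell command to move; the robot and the scene stay as the last step left them, time stands still between calls to the robot, and variables do not carry over. Pictures are saved under pics/ and viewed, at most 10 in all, crops included, and the job is handed in when it is done.

```bash
ls; mkdir -p pics; python3 - <<'E'
from workcell import ctrl
import cv2
for n in ("top","scene"):
    d=ctrl.get_image(n); cv2.imwrite(f"pics/{n}0.png",d["img"][:,:,::-1])
    print(n,{k:(v.tolist() if hasattr(v,'tolist') else v) for k,v in d.items() if k!="img"})
o=ctrl.get_obs(); print(o)
E
```

```text
jog.py
pics
workcell.py
top {'fx': 499.7950757094081, 'fy': 499.7950757094081, 'cx': 318.09046864036253, 'cy': 237.28814648629185, 'k1': -0.03896631120023538, 'R': [[0.0035452505558840725, -0.9998824454302397, 0.014917322780558736], [-0.9990334323419348, -0.004195041935804119, -0.0437561731216205], [0.043813608178149215, -0.014747777581731366, -0.9989308638713748]], 't': [-16.32891603273034, 580.9250852547895, 950.1724905370752]}
scene {'fx': 504.2576819088999, 'fy': 504.2576819088999, 'cx': 316.1818134214397, 'cy': 238.8746266629558, 'k1': -0.06516275939556758, 'R': [[-0.7247671100627985, 0.6889933180541747, 0.0009186119518756272], [0.4696908952319125, 0.49505267931067054, -0.7309673779612678], [-0.5040864004389168, -0.529349650405122, -0.6824117880785112]], 't': [427.3834773636025, -237.164552758999, 1259.5896818763179]}
{'t': 0.1, 'qpos': array([ 1.13899893e+00,  4.23735739e-01,  1.63060472e+00, -4.16153033e-05,
        1.08862725e+00, -1.89854145e-02]), 'qvel': array([-0.00129214, -0.00327034, -0.00143786,  0.00048717,  0.00099802,
       -0.00012371]), 'joint_torque': array([ 1.03571565e-03, -5.45620000e+01, -2.74326074e+01,  6.46646298e-02,
        1.87615596e-02, -1.16525976e-05]), 'ee_pos': array([250.51710091, 572.06778634, 239.00081622]), 'orientation': array([-6.43763551e-01, -3.07464849e+00,  2.11805920e-03]), 'ft_force': array([ 0.17354469, -1.13122221, -0.08481052]), 'moment': array([ 0.00746404, -0.03898693,  0.05470659]), 'grasp_force': 0.0, 'width': 88.03006460522792}
```
View pics/top0.png

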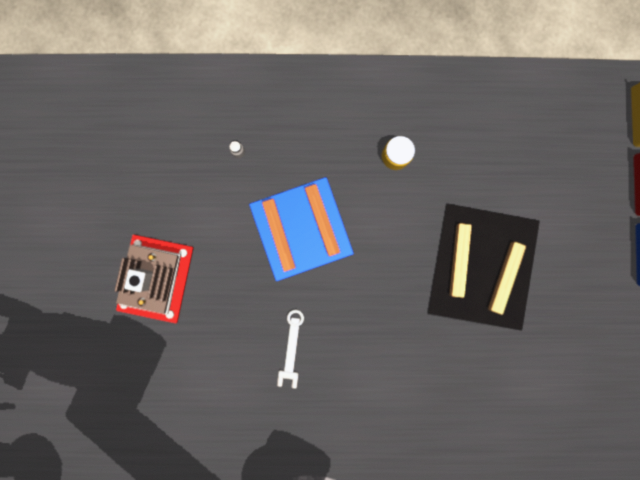

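View pics/scene0.png

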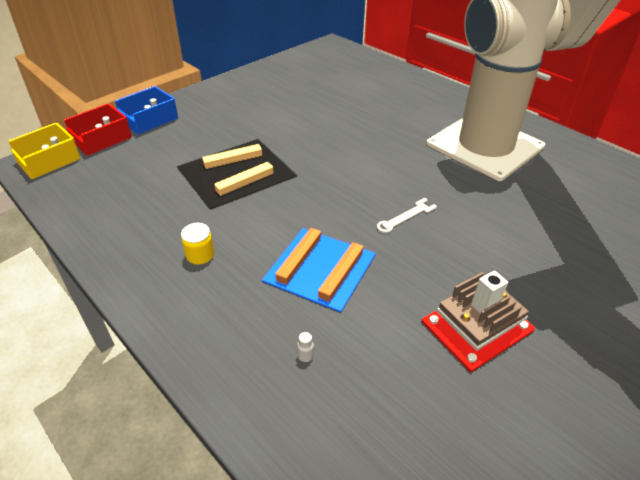

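The top view shows loose slats at about (461,261) and (508,279), the pad at (301,229), the head's boss at (134,281), the tin at (398,151), the socket at (235,148) and the spanner at (291,348). Next I'll enlarge these to read the corners.

```bash
cat > h.py <<'E'
import numpy as np, cv2
from scipy.spatial.transform import Rotation as Rn
from workcell import ctrl
def ray(d,px):
    K=np.array([[d["fx"],0,d["cx"]],[0,d["fy"],d["cy"]],[0,0,1.]])
    n=cv2.undistortPoints(np.array(px,float).reshape(-1,1,2),K,np.array([d["k1"],0,0,0,0]))[:,0]
    R=np.array(d["R"]);t=np.array(d["t"])
    return -R.T@t,(R.T@np.c_[n,np.ones(len(n))].T).T
def at(d,px,z):
    c,r=ray(d,px); return c+r*((z-c[2])/r[:,2])[:,None]
def proj(d,X):
    K=np.array([[d["fx"],0,d["cx"]],[0,d["fy"],d["cy"]],[0,0,1.]])
    return cv2.projectPoints(np.array(X,float).reshape(-1,1,3),cv2.Rodrigues(np.array(d["R"]))[0],np.array(d["t"]),K,np.array([d["k1"],0,0,0,0]))[0][:,0]
def togo(x,y,z,psi):
    """offset in tool axes to point down at x,y,z with tool y (closing) along angle psi (mod pi); rows needed"""
    o=ctrl.get_obs(); C=Rn.from_rotvec(o["orientation"])
    best=None
    for k in (0,1):
        a=psi+k*np.pi; yv=np.array([np.cos(a),np.sin(a),0]); zv=np.array([0,0,-1.]); xv=np.cross(yv,zv)
        D=(C.inv()*Rn.from_matrix(np.c_[xv,yv,zv])).as_rotvec()
        if best is None or np.linalg.norm(D)<np.linalg.norm(best): best=D
    dp=C.inv().apply(np.array([x,y,z])-o["ee_pos"])
    print("t",o["t"],"dp",dp.round(1),"rot",best.round(3),"ee",o["ee_pos"].round(1),"q6",o["qpos"][5].round(2),"w",round(o["width"],1))
E
python3 - <<'E'
import cv2,numpy as np
im=cv2.imread("pics/top0.png")
a=im[195:335,430:545]; b=im[170:290,245:360]; c=im[230:330,105:200]
s=4
A=[cv2.resize(q,None,fx=4,fy=4,interpolation=cv2.INTER_CUBIC) for q in (a,c)]
o=np.zeros((560,800,3),np.uint8)
o[:,:460]=A[0]; o[:400,462:800]=A[1][:,:338]
cv2.imwrite("pics/c1.png",o)
# rectangles by colour
from h import *
d=ctrl.get_image("top"); hsv=cv2.cvtColor(d["img"],cv2.COLOR_RGB2HSV)
def rects(lo,hi,z,mn=300):
    m=cv2.inRange(hsv,lo,hi); cs,_=cv2.findContours(m,cv2.RETR_EXTERNAL,cv2.CHAIN_APPROX_NONE)
    for c in cs:
        if cv2.contourArea(c)<mn: continue
        p=at(d,c[:,0],z)[:,:2].astype(np.float32); r=cv2.minAreaRect(p)
        print(np.round(c[:,0].mean(0)),"c",np.round(r[0],1),"size",np.round(r[1],1),"ang",round(r[2],1))
print("light");rects((18,60,150),(32,190,255),24)
print("brown");rects((5,130,100),(16,255,255),26)
print("blue");rects((100,120,100),(125,255,255),6)
print("red");rects((0,180,130),(3,255,255),10)
E
```

```text
light
[508. 278.] c [ 504.4 -379.1] size [ 25.1 140.8] ang 70.0
[461. 260.] c [ 538.4 -288.3] size [ 24.9 141.1] ang 83.7
brown
[278. 235.] c [585.7  61.8] size [135.4  19.7] ang 17.9
[322. 220.] c [614.3 -20.8] size [135.8  20.1] ang 19.6
blue
[301. 229.] c [598.2  19.3] size [161.3 161.2] ang 19.6
red
[162. 280.] c [500.8 300.7] size [119.2 149. ] ang 78.7
```

View pics/c1.png

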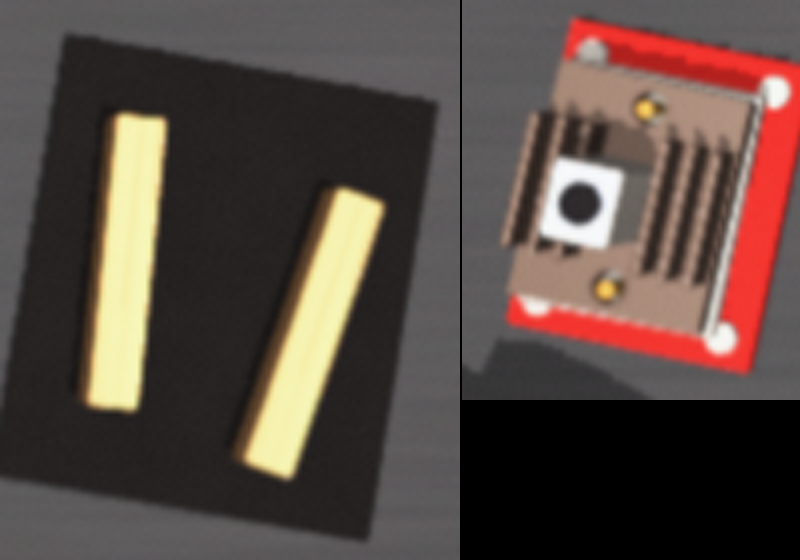

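Corners read from the crop: both slats have clean rectangles (140.8 x 25 measured), and so do the pad (161 x 161) and the stand (149 x 119). The boss top is at full-picture pixels (128.2,268.8), (145,273), (140.2,291.8) and (124.5,288). I'll locate the boss and plan the first approach.

```bash
python3 - <<'E'
from h import *
d=ctrl.get_image("top")
p=at(d,[(128.2,268.8),(145,273),(140.2,291.8),(124.5,288)],118)[:,:2]; print(p.round(1),p.mean(0).round(1)); e=np.diff(np.r_[p,p[:1]],axis=0); print(np.hypot(*e.T).round(1),np.degrees(np.arctan2(e[:,1],e[:,0])).round(1))
s=at(d,[(105+(648-462)/4,230+27),(105+(606-462)/4,230+72)],58)[:,:2];print("studs",s.round(1),s.mean(0).round(1),np.hypot(*(s[0]-s[1])).round(1))
print(proj(ctrl.get_image("scene"),[[598.5,19.5,6],[538.4,-288.3,24],[504.4,-379.1,24],[*p.mean(0),118]]).round(1))
togo(538.4,-288.3,150,np.radians(83.7))
togo(504.4,-379.1,150,np.radians(70))
E
```

```text
[[521.  312.4]
 [514.  283.3]
 [481.9 291.1]
 [488.2 318.1]] [501.3 301.2]
[29.9 33.  27.8 33.3] [-103.6  166.5   76.9  -10. ]
studs [[541.6 291.7]
 [459.3 309.7]] [500.5 300.7] 84.2
[[319.9 265.2]
 [244.  174.2]
 [232.  152.1]
 [493.3 278.7]]
t 0.25 dp [-608.8 -672.8   89.8] rot [-0.001 -0.    -0.303] ee [250.6 572.3 239.3] q6 -0.02 w 88.0
t 0.25 dp [-614.1 -769.6   89.9] rot [-0.001 -0.    -0.064] ee [250.6 572.3 239.3] q6 -0.02 w 88.0
```

Everything is consistent: the studs are 84.2 mm apart against 84, the boss is 33 x 29, and the head and stand centres agree. Moving over slat 1.

Units first: shifts go in units of 5 mm and turns go in units of 0.1 rad. So -24 mm is -4.8, -27 mm is -5.4.

```bash

echo '[-4.8, -5.4, 0, 0, 0, 0, -4.8, -5.4, 0, 0, 0, 0, -4.8, -5.4, 0, 0, 0, 0, -4.8, -5.4, 0, 0, 0, 0, -4.8, -5.4, 0, 0, 0, 0]' > next.json && python3 jog.py next.json 60
echo '[-4.8, -5.4, 0, 0, 0, 0, -4.8, -5.4, 0, 0, 0, 0, -4.8, -5.4, 0, 0, 0, 0, -4.8, -5.4, 0, 0, 0, 0, -4.8, -5.4, 0, 0, 0, 0]' > next.json && python3 jog.py next.json
echo '[-4.8, -5.4, 0, 0, 0, 0, -4.8, -5.4, 0, 0, 0, 0, -4.8, -5.4, 0, 0, 0, 0, -4.8, -5.4, 0, 0, 0, 0, -4.8, -5.4, 0, 0, 0, 0]' > next.json && python3 jog.py next.json
echo '[-4.8, -5.4, 0, 0, 0, 0, -4.8, -5.4, 0, 0, 0, 0, -4.8, -5.4, 0, 0, 0, 0, -4.8, -5.4, 0, 0, 0, 0, -4.8, -5.4, 0, 0, 0, 0]' > next.json && python3 jog.py next.json
echo '[-4.8, -5.4, 0, 0, 0, 0, -4.8, -5.4, 0, 0, 0, 0, -4.8, -5.4, 0, 0, 0, 0, -4.8, -5.4, 0, 0, 0, 0, 0, 0, 0, 0, 0, 0]' > next.json && python3 jog.py next.json
echo '[0, 0, 0, 0, 0, -1, 0, 0, 4, 0, 0, -1, 0, 0, 6, 0, 0, -1, 0, 0, 0, 0, 0, 0, 0, 0, 0, 0, 0, 0]' > next.json && python3 jog.py next.json
python3 -c "
from h import *
togo(538.4,-288.3,100,np.radians(83.7))"
```

```text
t: 0.67
ee_pos: [306.6, 399.1, 239.6]
orientation: [0.643, 3.075, -0.0]
ft_force: [1.2, -0.5, 0.3]
width: 60.5
grasp_force: 0.0
t: 1.08
ee_pos: [362.4, 227.3, 239.8]
orientation: [0.643, 3.075, 0.0]
ft_force: [0.4, 0.5, 0.9]
width: 60.0
grasp_force: 0.0
t: 1.5
ee_pos: [418.2, 55.4, 239.9]
orientation: [0.644, 3.074, 0.0]
ft_force: [0.7, 0.8, -0.4]
width: 59.8
grasp_force: 0.0
t: 1.92
ee_pos: [473.9, -116.7, 239.8]
orientation: [0.644, 3.075, 0.0]
ft_force: [0.7, 1.5, -0.3]
width: 59.7
grasp_force: 0.0
t: 2.33
ee_pos: [520.3, -257.5, 239.9]
orientation: [0.648, 3.071, -0.003]
ft_force: [0.1, 0.3, 0.4]
width: 60.2
grasp_force: 0.0
t: 2.75
ee_pos: [517.2, -251.2, 188.7]
orientation: [-0.181, -3.133, -0.003]
ft_force: [-0.2, -0.1, -0.2]
width: 59.8
grasp_force: 0.0
t 2.75 dp [-25.7 -34.5  88.5] rot [ 0.001 -0.004 -0.006] ee [ 517.2 -251.2  188.7] q6 -1.93 w 59.8
```

In the tool's units: 20 mm is 4, -17.5 mm is -3.5, -0.006 rad is -0.06.

```bash

echo '[-2.6, -3.4, 4, 0, 0, 0, -2.54, -3.5, 4, 0, 0, -0.06, 0, 0, 4, 0, 0, 0, 0, 0, 3, 0, 0, 0, 0, 0, 2, 0, 0, 0]' > next.json && python3 jog.py next.json
echo '[0, 0, 0, 0, 0, 0, 0, 0, 0, 0, 0, 0, 0, 0, 0, 0, 0, 0]' > next.json && python3 jog.py next.json
python3 -c "
from h import *
togo(538.4,-288.3,24,np.radians(83.7))
d=ctrl.get_image('scene');cv2.imwrite('pics/s1.png',cv2.resize(d['img'][90:260,150:350,::-1],None,fx=3,fy=3))"
```

```text
t: 3.17
ee_pos: [540.4, -289.4, 104.7]
orientation: [0.172, 3.137, -0.0]
ft_force: [0.1, 0.6, -0.6]
width: 59.8
grasp_force: 0.0
t: 3.42
ee_pos: [540.9, -289.5, 106.2]
orientation: [0.168, 3.135, -0.001]
ft_force: [-0.4, -1.0, 0.8]
width: 59.8
grasp_force: 0.0
t 3.4167 dp [ 2.7  1.  82.2] rot [-0.001  0.002  0.003] ee [ 540.9 -289.5  106.2] q6 -1.97 w 59.8
```

View pics/s1.png

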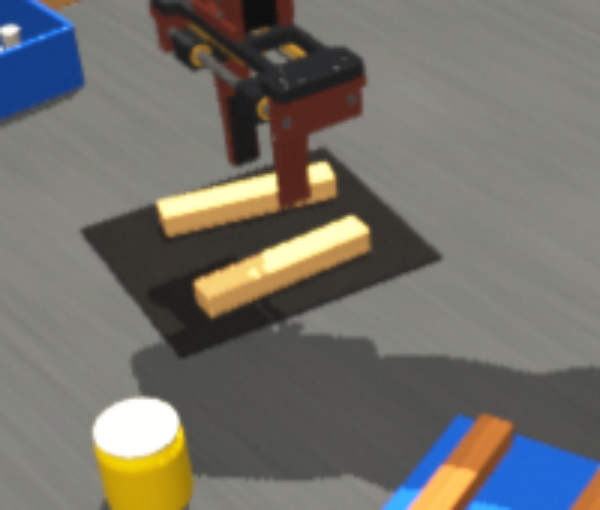

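The open fingers hang above the nearer slat (crop (285,280)), straddling its middle. Descending and gripping.

```bash

echo '[0.5, 0.2, 5, 0, 0, 0, 0, 0, 5, 0, 0, 0, 0, 0, 3.4, 0, 0, 0, 0, 0, 2, 0, 0, 0, 0, 0, 0.8, 0, 0, 0]' > next.json && python3 jog.py next.json
echo '[0, 0, 0, 0, 0, 0, 0, 0, 0, 0, 0, 0, 0, 0, 0, 0, 0, 0, 0, 0, 0, 0, 0, 0]' > next.json && python3 jog.py next.json 0
echo '[0, 0, 0, 0, 0, 0, 0, 0, 0, 0, 0, 0, 0, 0, 0, 0, 0, 0, 0, 0, 0, 0, 0, 0]' > next.json && python3 jog.py next.json
python3 -c "
from h import *
togo(538.4,-288.3,150,np.radians(83.7))"
```

```text
t: 3.88
ee_pos: [537.4, -287.9, 23.1]
orientation: [-0.168, -3.136, -0.001]
ft_force: [-0.2, 0.7, 0.0]
width: 60.2
grasp_force: 0.0
t: 4.22
ee_pos: [538.4, -288.5, 24.8]
orientation: [0.168, 3.135, -0.001]
ft_force: [-0.6, 0.1, 0.0]
width: 36.7
grasp_force: 0.0
t: 4.55
ee_pos: [538.0, -288.2, 24.3]
orientation: [0.168, 3.136, -0.001]
ft_force: [-0.9, 0.8, 6.2]
width: 23.9
grasp_force: 30.0
t 4.55 dp [-5.000e-01 -1.000e-01 -1.257e+02] rot [-0.     0.001  0.003] ee [ 538.  -288.2   24.3] q6 -1.98 w 23.9
```

Gripped at 23.9 mm. Lifting, turning and going over the crib's +x side.

```bash

echo '[0, 0, -3, 0, 0, 0, 0, 0, -5, 0, 0, 0, 0, 0, -6, 0, 0, 0, 0, 0, -6, 0, 0, 0, 0, 0, -2, 0, 0, 0]' > next.json && python3 jog.py next.json
echo '[0, 0, 0, 0, 0, 1.2, 0, 0, 0, 0, 0, 1.2, 0, 0, 0, 0, 0, 1.2, 0, 0, 0, 0, 0, 1.2, 0, 0, 0, 0, 0, 1.2]' > next.json && python3 jog.py next.json
echo '[0, 0, 0, 0, 0, 1.2, 0, 0, 0, 0, 0, 1.2, 0, 0, 0, 0, 0, 1.2, 0, 0, 0, 0, 0, 1.2, 0, 0, 0, 0, 0, 0]' > next.json && python3 jog.py next.json
echo '[0, 0, 0, 0, 0, 0]' > next.json && python3 jog.py next.json
python3 -c "
from h import *
togo(641.4,35.1,100,np.radians(19.3))"
```

```text
t: 4.97
ee_pos: [539.5, -289.1, 138.5]
orientation: [0.167, 3.132, -0.004]
ft_force: [0.7, 0.6, 0.0]
width: 23.7
grasp_force: 30.0
t: 5.38
ee_pos: [537.3, -287.9, 133.7]
orientation: [-1.096, -2.944, -0.0]
ft_force: [-0.4, 0.9, -0.7]
width: 23.7
grasp_force: 30.0
t: 5.8
ee_pos: [537.3, -287.9, 133.6]
orientation: [-1.762, -2.6, 0.0]
ft_force: [-1.0, 0.2, -1.2]
width: 23.9
grasp_force: 30.0
t: 5.88
ee_pos: [537.4, -288.0, 133.6]
orientation: [-1.752, -2.607, 0.0]
ft_force: [0.3, -0.2, -0.4]
width: 23.6
grasp_force: 30.0
t 5.8833 dp [259.8 218.4  33.6] rot [-0.    -0.     0.051] ee [ 537.4 -288.   133.6] q6 -0.9 w 23.6
```

```bash

echo '[5.2, 4.36, 0, 0, 0, 0, 5.2, 4.36, 0, 0, 0, 0, 5.2, 4.36, 0, 0, 0, 0, 5.2, 4.36, 0, 0, 0, 0, 5.2, 4.36, 0, 0, 0, 0]' > next.json && python3 jog.py next.json
echo '[5.2, 4.36, 0, 0, 0, 0, 5.2, 4.36, 0, 0, 0, 0, 5.2, 4.36, 0, 0, 0, 0, 5.2, 4.36, 0, 0, 0, 0, 5.2, 4.36, 0, 0, 0, 0]' > next.json && python3 jog.py next.json
echo '[0, 0, 0, 0, 0, 0.5, 0, 0, 2, 0, 0, 0, 0, 0, 3, 0, 0, 0, 0, 0, 0, 0, 0, 0, 0, 0, 0, 0, 0, 0]' > next.json && python3 jog.py next.json
python3 -c "
from h import *
togo(641.4,35.1,47,np.radians(19.3))"
```

```text
t: 6.3
ee_pos: [590.1, -125.3, 133.7]
orientation: [-1.752, -2.608, 0.0]
ft_force: [1.4, -0.1, -0.3]
width: 23.7
grasp_force: 30.0
t: 6.72
ee_pos: [642.5, 36.4, 133.6]
orientation: [-1.751, -2.608, 0.0]
ft_force: [1.0, -1.2, -0.3]
width: 23.8
grasp_force: 30.0
t: 7.13
ee_pos: [641.1, 33.8, 107.3]
orientation: [-1.818, -2.559, 0.003]
ft_force: [-0.8, 0.3, -0.7]
width: 24.2
grasp_force: 30.0
t 7.1333 dp [ 1.1  0.9 60.3] rot [-0.003 -0.001 -0.001] ee [641.1  33.8 107.3] q6 -0.3 w 24.2
```

```bash

echo '[0.2, 0.2, 3, 0, 0, 0, 0, 0, 4, 0, 0, 0, 0, 0, 2.4, 0, 0, 0, 0, 0, 1.2, 0, 0, 0, 0, 0, 0, 0, 0, 0]' > next.json && python3 jog.py next.json
echo '[0, 0, 0, 0, 0, 0, 0, 0, 0, 0, 0, 0, 0, 0, 0, 0, 0, 0]' > next.json && python3 jog.py next.json
python3 -c "
from h import *
togo(641.4,35.1,47,np.radians(19.3))"
```

```text
t: 7.55
ee_pos: [641.8, 35.6, 53.8]
orientation: [-1.82, -2.558, 0.003]
ft_force: [-0.7, -0.8, -0.9]
width: 24.2
grasp_force: 30.0
t: 7.8
ee_pos: [643.7, 36.0, 56.6]
orientation: [1.82, 2.559, 0.002]
ft_force: [0.6, -0.2, 0.3]
width: 23.6
grasp_force: 30.0
t 7.8 dp [-0.1 -2.4  9.6] rot [ 0.002  0.    -0.003] ee [643.7  36.   56.6] q6 -0.3 w 23.6
```

```bash

echo '[0, -0.2, 1, 0, 0, 0, 0, 0, 0.5, 0, 0, 0, 0, 0, 0, 0, 0, 0, 0, 0, 0, 0, 0, 0]' > next.json && python3 jog.py next.json
echo '[0, 0, 0.2, 0, 0, 0, 0, 0, 0, 0, 0, 0, 0, 0, 0, 0, 0, 0]' > next.json && python3 jog.py next.json
echo '[0, 0, 0.2, 0, 0, 0, 0, 0, 0, 0, 0, 0, 0, 0, 0, 0, 0, 0]' > next.json && python3 jog.py next.json
```

```text
t: 8.13
ee_pos: [641.8, 35.6, 48.0]
orientation: [-1.821, -2.56, 0.0]
ft_force: [0.6, 0.6, -0.9]
width: 23.6
grasp_force: 30.0
t: 8.38
ee_pos: [642.1, 35.6, 47.2]
orientation: [1.821, 2.56, 0.0]
ft_force: [-0.1, 0.2, -1.5]
width: 23.9
grasp_force: 30.0
t: 8.63
ee_pos: [642.2, 35.6, 46.3]
orientation: [1.821, 2.56, 0.0]
ft_force: [0.2, 0.7, -0.0]
width: 24.1
grasp_force: 30.0
```

```bash

echo '[0, 0, 0, 0, 0, 0, 0, 0, 0, 0, 0, 0, 0, 0, 0, 0, 0, 0, 0, 0, 0, 0, 0, 0, 0, 0, 0, 0, 0, 0]' > next.json && python3 jog.py next.json 45
echo '[0, 0, -2, 0, 0, 0, 0, 0, -5, 0, 0, 0, 0, 0, -7, 0, 0, 0, 0, 0, -6, 0, 0, 0, 0, 0, 0, 0, 0, 0]' > next.json && python3 jog.py next.json 60
echo '[0, 0, 0, 0, 0, 0]' > next.json && python3 jog.py next.json
python3 -c "
from h import *
togo(504.4,-379.1,130,np.radians(70))"
```

```text
t: 9.05
ee_pos: [642.0, 35.6, 46.2]
orientation: [-1.821, -2.56, 0.0]
ft_force: [-0.1, -0.4, -0.1]
width: 44.6
grasp_force: 0.0
t: 9.47
ee_pos: [645.9, 35.8, 153.3]
orientation: [1.816, 2.553, 0.01]
ft_force: [1.5, -0.3, 0.2]
width: 59.5
grasp_force: 0.0
t: 9.55
ee_pos: [643.5, 35.7, 149.0]
orientation: [1.819, 2.557, 0.005]
ft_force: [-0.0, -0.1, -0.5]
width: 60.1
grasp_force: 0.0
t 9.55 dp [-346.2 -267.5   18.3] rot [ 0.004  0.003 -0.888] ee [643.5  35.7 149. ] q6 -0.3 w 60.1
```

```bash

echo '[-5.76, -4.46, 0, 0, 0, 0, -5.76, -4.46, 0, 0, 0, 0, -5.76, -4.46, 0, 0, 0, 0, -5.76, -4.46, 0, 0, 0, 0, -5.76, -4.46, 0, 0, 0, 0]' > next.json && python3 jog.py next.json
echo '[-5.76, -4.46, 0, 0, 0, 0, -5.76, -4.46, 0, 0, 0, 0, -5.76, -4.46, 0, 0, 0, 0, -5.76, -4.46, 0, 0, 0, 0, -5.76, -4.46, 0, 0, 0, 0]' > next.json && python3 jog.py next.json
echo '[-5.76, -4.46, 0, 0, 0, 0, -5.76, -4.46, 0, 0, 0, 0, 0, 0, 0, 0, 0, -1.11, 0, 0, 0, 0, 0, -1.11, 0, 0, 0, 0, 0, -1.11]' > next.json && python3 jog.py next.json
echo '[0, 0, 0, 0, 0, -1.11, 0, 0, 0, 0, 0, -1.11, 0, 0, 0, 0, 0, -1.11, 0, 0, 0, 0, 0, -1.11, 0, 0, 0, 0, 0, -1.11]' > next.json && python3 jog.py next.json
echo '[0, 0, 0, 0, 0, 0, 0, 0, 0, 0, 0, 0, 0, 0, 0, 0, 0, 0]' > next.json && python3 jog.py next.json
python3 -c "
from h import *
togo(504.4,-379.1,24,np.radians(70))"
```

```text
t: 9.97
ee_pos: [582.1, -138.0, 144.9]
orientation: [-1.819, -2.558, 0.001]
ft_force: [0.6, 0.3, -0.6]
width: 59.8
grasp_force: 0.0
t: 10.38
ee_pos: [524.0, -310.6, 144.8]
orientation: [-1.82, -2.558, 0.0]
ft_force: [0.7, 0.3, 0.3]
width: 60.0
grasp_force: 0.0
t: 10.8
ee_pos: [501.0, -378.9, 144.5]
orientation: [-1.365, -2.826, -0.001]
ft_force: [-0.5, 0.1, 0.1]
width: 59.7
grasp_force: 0.0
t: 11.22
ee_pos: [501.6, -377.9, 144.6]
orientation: [-0.536, -3.093, -0.002]
ft_force: [0.2, 1.2, 0.2]
width: 60.0
grasp_force: 0.0
t: 11.47
ee_pos: [502.1, -378.3, 145.4]
orientation: [-0.55, -3.092, -0.001]
ft_force: [-0.5, 0.3, -0.2]
width: 59.9
grasp_force: 0.0
t 11.4667 dp [ -2.6  -0.  121.4] rot [ 0.    -0.001 -0.003] ee [ 502.1 -378.3  145.4] q6 -1.88 w 59.9
```

```bash

echo '[-0.5, 0, 5, 0, 0, 0, 0, 0, 7, 0, 0, 0, 0, 0, 6, 0, 0, 0, 0, 0, 3.6, 0, 0, 0, 0, 0, 1.6, 0, 0, 0]' > next.json && python3 jog.py next.json
echo '[0, 0, 0.8, 0, 0, 0, 0, 0, 0, 0, 0, 0, 0, 0, 0, 0, 0, 0]' > next.json && python3 jog.py next.json
python3 -c "
from h import *
togo(504.4,-379.1,24,np.radians(70))"
```

```text
t: 11.88
ee_pos: [503.1, -378.1, 26.9]
orientation: [-0.548, -3.089, -0.004]
ft_force: [0.0, 1.4, 1.3]
width: 59.7
grasp_force: 0.0
t: 12.13
ee_pos: [505.5, -380.0, 27.2]
orientation: [0.546, 3.092, -0.001]
ft_force: [0.1, -0.5, -0.7]
width: 60.2
grasp_force: 0.0
t 12.1333 dp [1.3 0.4 3.2] rot [-0.     0.001 -0.   ] ee [ 505.5 -380.    27.2] q6 -1.88 w 60.2
```

```bash

echo '[0.1, 0, 0.5, 0, 0, 0, 0, 0, 0, 0, 0, 0, 0, 0, 0, 0, 0, 0]' > next.json && python3 jog.py next.json
echo '[0, 0, 0, 0, 0, 0, 0, 0, 0, 0, 0, 0, 0, 0, 0, 0, 0, 0, 0, 0, 0, 0, 0, 0]' > next.json && python3 jog.py next.json 0
echo '[0, 0, 0, 0, 0, 0, 0, 0, 0, 0, 0, 0, 0, 0, 0, 0, 0, 0, 0, 0, 0, 0, 0, 0, 0, 0, 0, 0, 0, 0]' > next.json && python3 jog.py next.json
echo '[0, 0, -3, 0, 0, 0, 0, 0, -5, 0, 0, 0, 0, 0, -7, 0, 0, 0, 0, 0, -6, 0, 0, 0, 0, 0, -3, 0, 0, 0]' > next.json && python3 jog.py next.json
echo '[0, 0, 0, 0, 0, 1.11, 0, 0, 0, 0, 0, 1.11, 0, 0, 0, 0, 0, 1.11, 0, 0, 0, 0, 0, 1.11, 0, 0, 0, 0, 0, 1.11]' > next.json && python3 jog.py next.json
echo '[0, 0, 0, 0, 0, 1.11, 0, 0, 0, 0, 0, 1.11, 0, 0, 0, 0, 0, 1.11, 0, 0, 0, 0, 0, 0, 0, 0, 0, 0, 0, 0]' > next.json && python3 jog.py next.json
python3 -c "
from h import *
togo(556.6,4.9,100,np.radians(19.3))
d=ctrl.get_image('top');cv2.imwrite('pics/t2.png',cv2.resize(d['img'][170:300,230:370,::-1],None,fx=4,fy=4,interpolation=cv2.INTER_CUBIC))
hsv=cv2.cvtColor(d['img'],cv2.COLOR_RGB2HSV)
for nm,lo,hi,z in (('light',(18,60,150),(32,190,255),46),('brown',(5,130,100),(16,255,255),26)):
    for c in cv2.findContours(cv2.inRange(hsv,lo,hi),cv2.RETR_EXTERNAL,cv2.CHAIN_APPROX_NONE)[0]:
        if cv2.contourArea(c)>100:
            r=cv2.minAreaRect(at(d,c[:,0],z)[:,:2].astype(np.float32)); print(nm,np.round(r[0],1),np.round(r[1],1),round(r[2],1))
"
```

```text
t: 12.38
ee_pos: [504.8, -379.6, 24.5]
orientation: [0.545, 3.093, -0.001]
ft_force: [-0.3, -0.4, 0.3]
width: 59.9
grasp_force: 0.0
t: 12.72
ee_pos: [504.4, -379.3, 23.8]
orientation: [0.545, 3.094, -0.0]
ft_force: [-0.2, -0.1, 0.1]
width: 36.7
grasp_force: 0.0
t: 13.13
ee_pos: [504.4, -379.3, 23.7]
orientation: [-0.545, -3.094, -0.0]
ft_force: [0.1, 0.7, -0.4]
width: 23.6
grasp_force: 30.0
t: 13.55
ee_pos: [505.8, -380.4, 148.6]
orientation: [0.544, 3.089, -0.004]
ft_force: [0.2, -0.5, -0.5]
width: 23.7
grasp_force: 30.0
t: 13.97
ee_pos: [504.4, -379.3, 145.0]
orientation: [1.379, 2.822, -0.0]
ft_force: [-0.8, -0.6, -0.6]
width: 23.6
grasp_force: 30.0
t: 14.38
ee_pos: [504.4, -379.3, 144.5]
orientation: [1.817, 2.562, -0.0]
ft_force: [0.8, -0.8, -0.5]
width: 23.8
grasp_force: 30.0
t 14.3833 dp [345.3 176.4  44.4] rot [0.    0.001 0.   ] ee [ 504.4 -379.3  144.5] q6 -1.0 w 23.8
light [ 481.1 -369.6] [27.8 39.8] 18.3
light [650.8  40.6] [  8.2 129.2] 21.6
brown [569.3  56.6] [101.1  20.3] 17.6
brown [598.4 -26.6] [102.1  20.5] 19.8
```

View pics/t2.png

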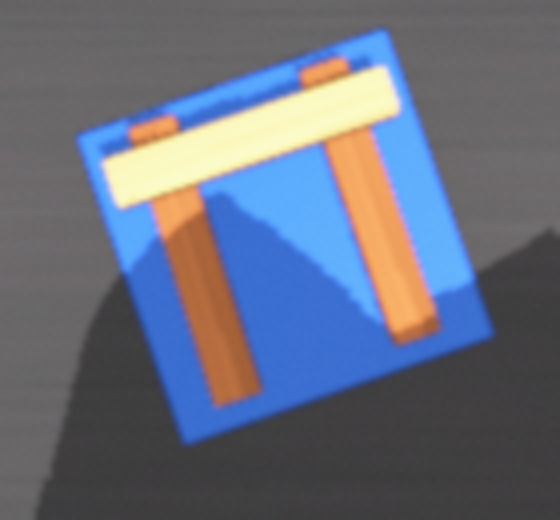

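The first slat lies squarely across the lower pair, with its ends at crop (115,182) and (393,90), and the lower slats are still in place. Bringing the second.

```bash

echo '[5.76, 2.94, 0, 0, 0, 0, 5.76, 2.94, 0, 0, 0, 0, 5.76, 2.94, 0, 0, 0, 0, 5.76, 2.94, 0, 0, 0, 0, 5.76, 2.94, 0, 0, 0, 0]' > next.json && python3 jog.py next.json
echo '[5.76, 2.94, 0, 0, 0, 0, 5.76, 2.94, 0, 0, 0, 0, 5.76, 2.94, 0, 0, 0, 0, 5.76, 2.94, 0, 0, 0, 0, 5.76, 2.94, 0, 0, 0, 0]' > next.json && python3 jog.py next.json
echo '[5.76, 2.94, 0, 0, 0, 0, 5.76, 2.94, 0, 0, 0, 0, 0, 0, 4, 0, 0, 0, 0, 0, 4, 0, 0, 0, 0, 0, 0, 0, 0, 0]' > next.json && python3 jog.py next.json
echo '[0, 0, 0, 0, 0, 0, 0, 0, 0, 0, 0, 0]' > next.json && python3 jog.py next.json
python3 -c "
from h import *
d=ctrl.get_image('top');print(at(d,[(293,204.2)],46))
togo(556.6,4.9,46.5,np.radians(19.3))"
```

```text
t: 14.85
ee_pos: [526.6, -217.9, 144.0]
orientation: [1.818, 2.562, 0.0]
ft_force: [0.6, 0.0, -1.2]
width: 23.4
grasp_force: 30.0
t: 15.27
ee_pos: [548.9, -57.5, 144.1]
orientation: [1.817, 2.562, 0.0]
ft_force: [1.2, -0.1, -0.9]
width: 23.8
grasp_force: 30.0
t: 15.68
ee_pos: [555.7, 5.9, 101.2]
orientation: [-1.814, -2.56, 0.004]
ft_force: [-0.8, -0.8, -0.0]
width: 23.9
grasp_force: 30.0
t: 15.85
ee_pos: [558.1, 4.8, 104.4]
orientation: [1.82, 2.56, 0.0]
ft_force: [-0.1, 0.2, -1.1]
width: 23.7
grasp_force: 30.0
[[641.09786572  33.42530505  46.        ]]
t 15.9 dp [ 0.9 -1.7 58.3] rot [ 0.001  0.    -0.003] ee [558.4   4.6 104.8] q6 -0.35 w 23.9
```

```bash

echo '[0.2, -0.2, 3, 0, 0, 0, 0, 0, 4, 0, 0, 0, 0, 0, 2.4, 0, 0, 0, 0, 0, 1, 0, 0, 0, 0, 0, 0, 0, 0, 0]' > next.json && python3 jog.py next.json
echo '[0, 0, 0, 0, 0, 0, 0, 0, 0, 0, 0, 0, 0, 0, 0, 0, 0, 0]' > next.json && python3 jog.py next.json
echo '[0, 0, 0.6, 0, 0, 0, 0, 0, 0, 0, 0, 0, 0, 0, 0, 0, 0, 0]' > next.json && python3 jog.py next.json
python3 -c "
from h import *
togo(556.6,4.9,46,np.radians(19.3))"
```

```text
t: 16.32
ee_pos: [556.0, 5.4, 51.1]
orientation: [-1.821, -2.559, 0.001]
ft_force: [0.1, 0.1, 0.8]
width: 24.2
grasp_force: 30.0
t: 16.57
ee_pos: [557.1, 5.6, 52.5]
orientation: [1.821, 2.559, 0.001]
ft_force: [0.1, 0.1, -1.0]
width: 23.4
grasp_force: 30.0
t: 16.82
ee_pos: [556.5, 5.7, 48.8]
orientation: [1.821, 2.56, 0.0]
ft_force: [-0.0, 0.4, 0.7]
width: 24.0
grasp_force: 30.0
t 16.8167 dp [-0.8 -0.1  2.8] rot [ 0.     0.    -0.003] ee [556.5   5.7  48.8] q6 -0.35 w 24.0
```

```bash

echo '[-0.1, 0, 0.48, 0, 0, 0, 0, 0, 0, 0, 0, 0, 0, 0, 0, 0, 0, 0]' > next.json && python3 jog.py next.json
echo '[0, 0, 0, 0, 0, 0, 0, 0, 0, 0, 0, 0, 0, 0, 0, 0, 0, 0, 0, 0, 0, 0, 0, 0, 0, 0, 0, 0, 0, 0]' > next.json && python3 jog.py next.json 45
echo '[0, 0, -2, 0, 0, 0, 0, 0, -5, 0, 0, 0, 0, 0, -8, 0, 0, 0, 0, 0, -8, 0, 0, 0, 0, 0, -8, 0, 0, 0]' > next.json && python3 jog.py next.json
echo '[0, 0, -4, 0, 0, 0, 0, 0, 0, 0, 0, 0, 0, 0, 0, 0, 0, 0, 0, 0, 0, 0, 0, 0]' > next.json && python3 jog.py next.json 70
python3 -c "
from h import *
togo(501,301,200,np.radians(-12))"
```

```text
t: 17.07
ee_pos: [556.5, 5.2, 46.1]
orientation: [-1.821, -2.56, 0.0]
ft_force: [0.3, -0.8, -1.2]
width: 23.7
grasp_force: 30.0
t: 17.48
ee_pos: [556.7, 5.2, 46.3]
orientation: [1.821, 2.56, 0.0]
ft_force: [0.5, 0.1, -0.7]
width: 44.8
grasp_force: 0.0
t: 17.9
ee_pos: [556.1, 5.2, 203.4]
orientation: [-1.821, -2.559, 0.001]
ft_force: [1.7, 0.1, 0.1]
width: 45.0
grasp_force: 0.0
t: 18.23
ee_pos: [555.9, 5.2, 220.8]
orientation: [-1.821, -2.559, 0.001]
ft_force: [-1.1, 0.4, -0.1]
width: 67.6
grasp_force: 0.0
t 18.2333 dp [297.4  45.2  20.8] rot [-0.001 -0.     0.543] ee [555.9   5.2 220.8] q6 -0.35 w 67.6
```

```bash

echo '[5.94, 0.9, 0, 0, 0, 0, 5.94, 0.9, 0, 0, 0, 0, 5.94, 0.9, 0, 0, 0, 0, 5.94, 0.9, 0, 0, 0, 0, 5.94, 0.9, 0, 0, 0, 0]' > next.json && python3 jog.py next.json
echo '[5.94, 0.9, 0, 0, 0, 0, 5.94, 0.9, 0, 0, 0, 0, 5.94, 0.9, 0, 0, 0, 0, 5.94, 0.9, 0, 0, 0, 0, 5.94, 0.9, 0, 0, 0, 0]' > next.json && python3 jog.py next.json
echo '[0, 0, 0, 0, 0, 1.1, 0, 0, 0, 0, 0, 1.1, 0, 0, 0, 0, 0, 1.1, 0, 0, 0, 0, 0, 1.1, 0, 0, 0, 0, 0, 1.03]' > next.json && python3 jog.py next.json
echo '[0, 0, 4, 0, 0, 0, 0, 0, 4, 0, 0, 0, 0, 0, 0, 0, 0, 0, 0, 0, 0, 0, 0, 0, 0, 0, 0, 0, 0, 0]' > next.json && python3 jog.py next.json
python3 -c "
from h import *
togo(501,301,100,np.radians(-12))
d=ctrl.get_image('top');e=ctrl.get_image('scene')
a=cv2.resize(d['img'][170:290,240:360,::-1],(390,390),interpolation=cv2.INTER_CUBIC)
b=cv2.resize(e['img'][200:380,390:570,::-1],(390,390),interpolation=cv2.INTER_CUBIC)
cv2.imwrite('pics/m.png',np.hstack([a,b]))
hsv=cv2.cvtColor(d['img'],cv2.COLOR_RGB2HSV)
for nm,lo,hi,z in (('light',(18,60,100),(32,190,255),46),('brown',(5,130,60),(16,255,255),26)):
    for c in cv2.findContours(cv2.inRange(hsv,lo,hi),cv2.RETR_EXTERNAL,cv2.CHAIN_APPROX_NONE)[0]:
        if cv2.contourArea(c)>100:
            r=cv2.minAreaRect(at(d,c[:,0],z)[:,:2].astype(np.float32)); print(nm,np.round(r[0],1),np.round(r[1],1),round(r[2],1))
"
```

```text
t: 18.65
ee_pos: [527.6, 153.7, 219.2]
orientation: [-1.82, -2.557, 0.005]
ft_force: [0.8, 0.1, 0.4]
width: 70.1
grasp_force: 0.0
t: 19.07
ee_pos: [500.2, 301.3, 219.0]
orientation: [-1.82, -2.559, 0.006]
ft_force: [-0.0, 0.2, -0.7]
width: 70.4
grasp_force: 0.0
t: 19.48
ee_pos: [500.5, 300.1, 218.9]
orientation: [-2.446, -1.971, 0.007]
ft_force: [-0.7, 0.3, 0.5]
width: 70.3
grasp_force: 0.0
t: 19.9
ee_pos: [501.6, 300.4, 180.9]
orientation: [-2.441, -1.977, 0.002]
ft_force: [0.2, 0.2, -0.1]
width: 69.9
grasp_force: 0.0
t 19.9 dp [ 0.5 -0.6 80.9] rot [-0.001  0.001  0.   ] ee [501.6 300.4 180.9] q6 0.73 w 69.9
light [560.8   6.3] [ 16.1 133.4] 19.8
light [642.1  34.5] [ 24.9 135. ] 19.2
brown [585.8  62. ] [66.4 19.9] 17.9
brown [614.9 -20.8] [67.2 20.6] 19.6
```

View pics/m.png

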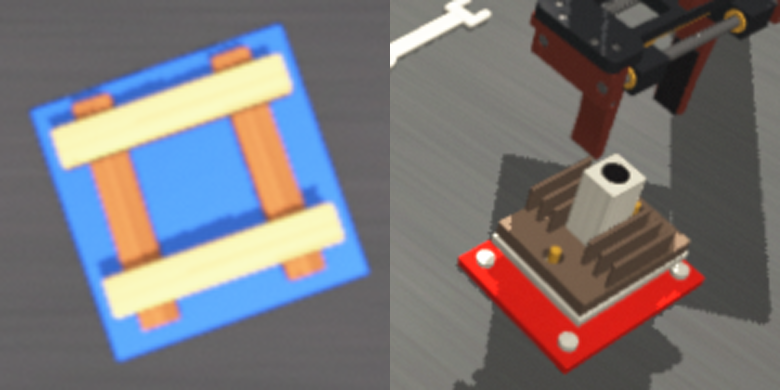

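The crib is square: upper slats at crop (172,110) and (224,260), both across the lower pair, which hasn't moved. The open fingers straddle the boss along the stud line. Descending and gripping.

```bash

echo '[0.1, -0.1, 4, 0, 0, 0, 0, 0, 4, 0, 0, 0, 0, 0, 3.6, 0, 0, 0, 0, 0, 2.4, 0, 0, 0, 0, 0, 1.2, 0, 0, 0]' > next.json && python3 jog.py next.json
echo '[0, 0, 0.8, 0, 0, 0, 0, 0, 0, 0, 0, 0, 0, 0, 0, 0, 0, 0, 0, 0, 0, 0, 0, 0]' > next.json && python3 jog.py next.json
python3 -c "
from h import *
togo(501,301,100,np.radians(-12))"
echo '[0, 0, 0, 0, 0, 0, 0, 0, 0, 0, 0, 0, 0, 0, 0, 0, 0, 0, 0, 0, 0, 0, 0, 0, 0, 0, 0, 0, 0, 0]' > next.json && python3 jog.py next.json 0
echo '[0, 0, 0, 0, 0, 0, 0, 0, 0, 0, 0, 0, 0, 0, 0, 0, 0, 0, 0, 0, 0, 0, 0, 0]' > next.json && python3 jog.py next.json
```

```text
t: 20.42
ee_pos: [501.1, 300.9, 104.4]
orientation: [-2.441, -1.978, 0.002]
ft_force: [-0.3, 0.1, 0.2]
width: 69.7
grasp_force: 0.0
t: 20.75
ee_pos: [502.0, 301.4, 102.2]
orientation: [2.441, 1.977, 0.002]
ft_force: [-1.1, -0.0, -0.6]
width: 69.9
grasp_force: 0.0
t 20.75 dp [-0.6 -0.9  2.2] rot [ 0.001 -0.001  0.   ] ee [502.  301.4 102.2] q6 0.73 w 69.9
t: 21.17
ee_pos: [501.4, 301.1, 101.4]
orientation: [2.441, 1.978, 0.0]
ft_force: [0.1, 0.2, 0.3]
width: 40.0
grasp_force: 0.0
t: 21.5
ee_pos: [501.3, 301.1, 101.3]
orientation: [-2.441, -1.977, 0.0]
ft_force: [-1.1, 0.4, 2.3]
width: 34.1
grasp_force: 30.0
```

Gripped at 34.1 mm with no side force. Lifting slowly and straight up.

```bash

echo '[0, 0, -0.6, 0, 0, 0, 0, 0, -0.8, 0, 0, 0, 0, 0, -0.8, 0, 0, 0, 0, 0, -0.8, 0, 0, 0, 0, 0, -0.8, 0, 0, 0]' > next.json && python3 jog.py next.json
echo '[0, 0, -0.8, 0, 0, 0, 0, 0, -0.8, 0, 0, 0, 0, 0, -0.8, 0, 0, 0, 0, 0, -0.8, 0, 0, 0, 0, 0, -0.8, 0, 0, 0]' > next.json && python3 jog.py next.json
echo '[0, 0, -1, 0, 0, 0, 0, 0, -1.2, 0, 0, 0, 0, 0, -1.6, 0, 0, 0, 0, 0, -1.6, 0, 0, 0, 0, 0, -1.6, 0, 0, 0]' > next.json && python3 jog.py next.json
echo '[0, 0, -1.6, 0, 0, 0, 0, 0, -1.6, 0, 0, 0, 0, 0, -1.2, 0, 0, 0, 0, 0, -0.6, 0, 0, 0, 0, 0, 0, 0, 0, 0]' > next.json && python3 jog.py next.json
python3 -c "
from h import *
togo(599,20,163,np.radians(-12))
e=ctrl.get_image('scene')
cv2.imwrite('pics/lift.png',cv2.resize(e['img'][160:380,390:590,::-1],None,fx=2.5,fy=2.5))"
```

```text
t: 21.92
ee_pos: [501.4, 301.0, 120.6]
orientation: [2.441, 1.978, -0.0]
ft_force: [-0.2, -1.7, -4.8]
width: 33.7
grasp_force: 30.0
t: 22.33
ee_pos: [501.4, 301.1, 140.7]
orientation: [2.441, 1.978, 0.0]
ft_force: [-0.7, 0.0, -5.3]
width: 33.7
grasp_force: 30.0
t: 22.75
ee_pos: [501.5, 301.2, 176.2]
orientation: [2.441, 1.978, 0.0]
ft_force: [0.0, -0.2, -3.5]
width: 33.8
grasp_force: 30.0
t: 23.17
ee_pos: [501.8, 301.4, 201.2]
orientation: [2.441, 1.977, 0.002]
ft_force: [-0.5, 0.6, -4.9]
width: 33.9
grasp_force: 30.0
t 23.1667 dp [-255.1  153.4   38.2] rot [ 0.001 -0.001  0.   ] ee [501.8 301.4 201.2] q6 0.73 w 33.9
```

View pics/lift.png

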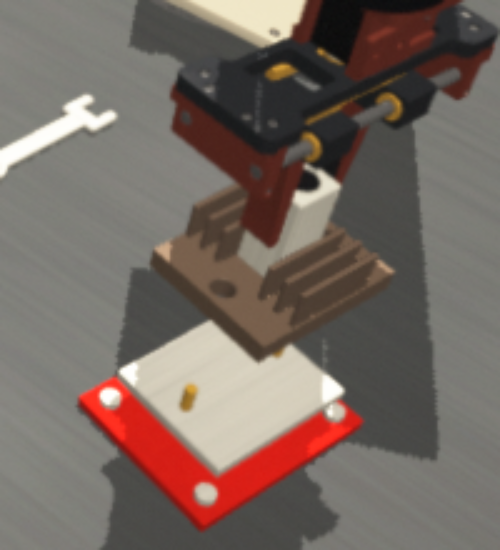

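The head is level (crop (270,270)) and both studs are clear. Moving gently over the crib.

```bash

echo '[-1.6, 0.96, 0, 0, 0, 0, -2.8, 1.68, 0, 0, 0, 0, -3.84, 2.3, 0, 0, 0, 0, -3.84, 2.3, 0, 0, 0, 0, -3.84, 2.3, 0, 0, 0, 0]' > next.json && python3 jog.py next.json
echo '[-3.84, 2.3, 0, 0, 0, 0, -3.84, 2.3, 0, 0, 0, 0, -3.84, 2.3, 0, 0, 0, 0, -3.84, 2.3, 0, 0, 0, 0, -3.84, 2.3, 0, 0, 0, 0]' > next.json && python3 jog.py next.json
echo '[-3.84, 2.3, 0, 0, 0, 0, -3.84, 2.3, 0, 0, 0, 0, -3.84, 2.3, 0, 0, 0, 0, -2.8, 1.68, 0, 0, 0, 0, -1.6, 0.96, 0, 0, 0, 0]' > next.json && python3 jog.py next.json
echo '[0, 0, 0, 0, 0, 0, 0, 0, 1, 0, 0, 0, 0, 0, 2, 0, 0, 0, 0, 0, 2, 0, 0, 0, 0, 0, 1.6, 0, 0, 0]' > next.json && python3 jog.py next.json
echo '[0, 0, 1, 0, 0, 0, 0, 0, 0.6, 0, 0, 0, 0, 0, 0, 0, 0, 0, 0, 0, 0, 0, 0, 0, 0, 0, 0, 0, 0, 0]' > next.json && python3 jog.py next.json
echo '[0, 0, 0, 0, 0, 0, 0, 0, 0, 0, 0, 0, 0, 0, 0, 0, 0, 0, 0, 0, 0, 0, 0, 0, 0, 0, 0, 0, 0, 0]' > next.json && python3 jog.py next.json
python3 -c "
from h import *
togo(599,20,157,np.radians(-12))
e=ctrl.get_image('scene')
cv2.imwrite('pics/end.png',cv2.resize(e['img'][130:380,200:460,::-1],None,fx=2.2,fy=2.2))"
```

```text
t: 23.63
ee_pos: [531.4, 211.8, 199.6]
orientation: [-2.44, -1.978, 0.002]
ft_force: [1.1, -0.2, -4.1]
width: 33.7
grasp_force: 30.0
t: 24.05
ee_pos: [567.7, 105.7, 199.6]
orientation: [-2.441, -1.977, 0.002]
ft_force: [0.6, 0.4, -5.3]
width: 34.0
grasp_force: 30.0
t: 24.47
ee_pos: [598.1, 17.3, 199.6]
orientation: [-2.443, -1.976, 0.002]
ft_force: [0.2, 1.0, -5.1]
width: 34.0
grasp_force: 30.0
t: 24.88
ee_pos: [597.0, 20.6, 165.5]
orientation: [-2.439, -1.978, 0.002]
ft_force: [0.5, 0.6, -4.0]
width: 34.0
grasp_force: 30.0
t: 25.3
ee_pos: [598.4, 19.8, 159.7]
orientation: [2.441, 1.977, 0.001]
ft_force: [-0.9, -0.2, -5.1]
width: 33.8
grasp_force: 30.0
t: 25.72
ee_pos: [598.1, 19.7, 159.4]
orientation: [2.441, 1.977, 0.0]
ft_force: [-0.7, -0.1, -5.2]
width: 34.1
grasp_force: 30.0
t 25.7167 dp [0.5 0.8 2.4] rot [ 0. -0.  0.] ee [598.1  19.7 159.4] q6 0.22 w 34.1
```

View pics/end.png

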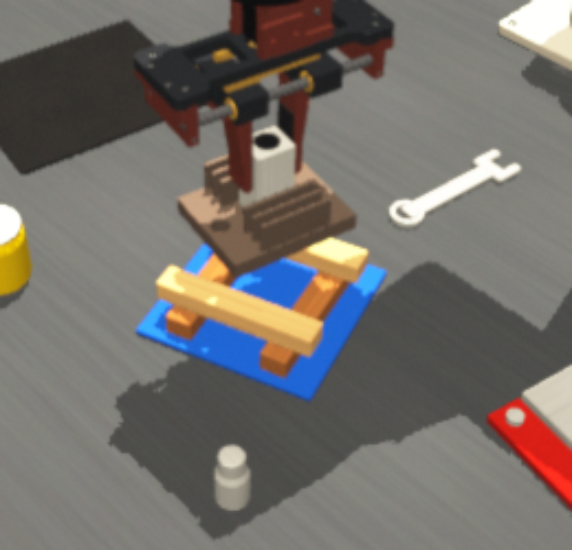

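The head hangs level and still above the middle of the intact crib (crop (265,210)). The spanner, tin and socket are untouched. Handing in.

```bash
python3 -c "
from workcell import ctrl
print(ctrl.close_job())"
```

```text
the job is handed in; nothing more can be done
None
```

The crib is finished with both slats laid squarely and let go, and I handed the job in at about 26 s with the head held level and still about 5 cm above the crib's middle; the hand-in returned no verdict.

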